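# Take the used-up bobbin off the wire de-reeler

## Robot

A 6-joint arm with a two-finger parallel gripper is mounted at the origin on the work surface. World frame = base frame: x ahead of the robot, y to its left, z up, the work surface at z = 0. Lengths are in m, angles in rad, forces in N, time in s.
With the tool pointing down it reaches from about 0.35 to 0.975 m from the base axis. Payload 7.1 kg.
Tool frame: the origin (TCP) lies midway between the tips of the shut fingers; the grasp point (between the pads) lies 19 mm behind it; z points along the fingers, y is the line along which they close (so a half turn about z gives the same grasp; the last joint's range is limited). The gripper opens to 88 mm and grips with 3 to 60 N. Pads are 20 mm wide; open, the fingers measure 115 mm over their backs; the gripper's body (75 mm by 178 mm) begins 61 mm behind the grasp point.
Start: joints at [-1.159, 0.423, 1.63, -0, 1.089, -0.019], TCP at [0.261, -0.568, 0.223] pointing down, gripper open.
Joint ranges: [-3, 3], [-0.9, 2.11], [0.09, 2.58], [-1.31, 4.45], [0.11, 2.69], [-2.54, 2.54]. Speed limits (rad/s): [2.39, 2.39, 3.01, 3.14, 3.14, 3.14].

## Interface

Orientations are given as a 3x3 rotation matrix whose columns are the frame's x, y, z axes.
In Python, from cell import * gives the robot as it stands. The module is installed in compiled form; this text tells all that it offers.
- The arm moves only by the tool play_rows, never from a script. Its argument "commands" is one flat list of numbers, 7 for each row, row after row: the finger opening in m, from 0 to 0.0878, then the shift along the world's x, y, z in m, then the turn, a rotation vector about the world's x, y, z in degrees. In form: [grip, tx, ty, tz, ax, ay, az, grip, tx, ty, tz, ax, ay, az, ...]. A call has 1 to 20 rows; each row shifts and turns the commanded pose from where the row before left it; what a row does not reach is not made up. A row lasts 1/12 s, in which the tool goes at most 41.7 mm and 7.16 degrees, less where a joint would pass 70% of its speed; a pose out of reach is approached as far as the arm can. A call is refused whole if a number of a shift passes 0.0417 or a number of a turn 7.16, either way. A call with a gripper value outside its range is refused whole. The fingers move at their own pace and stop on an object; "squeeze" is the grip in N (left out, the last holds). Time passes only in rows, so rows that do not move let the fingers close. It gives the time, the measured TCP pose, the force, the opening and the grip force at its end, in the units of the state.
- get_state(): the state, without advancing time (a new reading comes with each control period).
- snapshot(name): name is "scene" or "top" or "wrist"; returns a dict with "img" (420x560x3 uint8, red, green, blue), "camera_matrix" (3x3 intrinsics, pixels), "k1" (the pictures are not rectified: a ray, as slopes to the right and down, at radius r is drawn at 1 + k1 r^2 times it, then the intrinsics apply), "R" (3x3) and "t" (3): a world point X has camera coordinates R X + t. Camera axes: x right, y down, z forward; pixel columns grow to the right and rows downward; lengths in m; the calibration is good to about 2 mm. A picture is of the moment at which its call begins. There is no depth.
- close_job(): hands the job in; it is judged then, once.
Trained networks look in the newest picture that a camera, given by its name, has taken for a name from the list of things; names that differ only in an ending like _2 or _b are one class to them, and where a whole thing is asked for, a point or a joint stands for the part that bears it (a point fixed in the world has none). Each returns a list of dicts, best first, with "p" (0 to 1); they miss things now and then, are a little off and sometimes report something else, mostly with a low value. They report only what shows in the picture. A call takes as long as a camera call. They do not tell look-alikes from the thing itself.
- spot_in(camera, name): "at" ([x, y, z] in m, in world coordinates, good to about 4 mm: the middle of the surface that is visible of it).
- cut_out(camera, name): "pixels" (420x560 bool, what is visible of it).
The state is a dict: "clock": time; "qpos": joint angles; "joint_vel": joint speeds; "joint_efforts": joint torques, N m; "tool_pos": TCP position; "eef_rot": TCP orientation; "wrist_force": force on the tool from outside, world axes, zero at the start; "torque": the same for the moment, N m; "gripper_width": finger opening in m; "gripper_force": force on a finger pad.
Only numpy, scipy, OpenCV 4.12 (cv2) and the standard library are available. Lean on these libraries where they do the work, as an engineer would, in place of code of your own. Each camera call takes 0.05 s, during which the arm holds its last target. There are 200 camera calls.

## Task

The bobbin with only a thin layer of copper left on the two-spindle wire de-reeler is used up: push the guide arm above it outwards, away from the other arm, until it snaps into its parked position and stays there, then slide that bobbin straight up off its spindle and set it down gently, standing upright, in the empty compartment of the tray. Leave the full bobbin on its spindle with its own guide arm where it is, and do not knock or shift the bobbins in the tray, the spray can or the jar.

Things in the scene. Friction and masses are not known exactly. Their poses are not given: they have to be found in the camera images.
- stand: Twin wire de-reeler, fixed: grey base plate 190 (x) x 240 (y) mm, top 20 mm above the bench. Origin at the centre of its underside. Spindles at x = -30, y = +57.5 (left) and -57.5 mm (right); behind each, at x = +60, a 16 mm post carries a guide arm. At yaw 0 the posts are far from the robot. Behind each post, below arm height, a small spring on a bracket reaches to x = 104 mm.
- left_spindle (a point): Top end of the left spindle (stand's +y side), 132 mm above the bench. Spindle: 16 mm diameter, tapering to 8 mm over its top 10 mm, stands 96 mm above the felt seat on which the bobbin rests (seat 36 mm above the bench, 62 mm diameter).
- right_spindle (a point): Top end of the right spindle (stand's -y side); otherwise as the left.
- left_arm (a joint): Angle of the left guide arm, rad. 0 (start): it points to the stand's -x, eyelet over the left spindle. It grows as the arm swings outwards (to the stand's +y) to a fixed stop at 1.80, parked. An over-centre spring resists (up to 2 N at 55 mm from the pivot) and throws the arm back to 0 if released before its dead point, 1.1; from about 1.2 on it snaps the arm to the stop and holds it.
- right_arm (a joint): Angle of the right guide arm, as the left but mirrored: it grows as the arm swings towards the stand's -y.
- left_pivot (a point): Vertical pivot axis of the left guide arm, at the middle height of the arm, 165 mm above the bench. The hub there is 28 mm in diameter, its nut ends 17 mm above this point. The arm is a level steel rod 10 mm thick, from the hub out to 77 mm from the pivot, carrying a flat white eyelet ring (outside 28 mm, 6 mm thick) centred 90 mm from the pivot.
- right_pivot (a point): The same for the right guide arm.
- left_eye (a point): Centre of the eyelet at the end of the left guide arm, 90 mm from the pivot.
- right_eye (a point): Centre of the eyelet at the end of the right guide arm.
- spent_bobbin: The used-up bobbin: white plastic, two round flanges 64 mm in diameter and 6 mm thick, 75 mm tall overall, 22 mm bore, only a thin layer of copper on its barrel (39 mm over the copper). About 0.16 kg. Origin at the centre of its underside, z up along its axis. It stands on the left or on the right spindle.
- full_bobbin: The same bobbin wound full of copper (57 mm over the copper), about 0.55 kg, on the other spindle; it stays there. Origin as above.
- tray: Grey plastic tray 200 x 200 mm, walls 26 mm high and 4 mm thick, dividers 23 mm high make four square compartments of about 94 mm; fixed to the bench. Origin at the centre of its underside; inner floor 4 mm above the bench.
- free_bay (a point): Centre of the floor of the tray's one empty compartment (at x = y = +49 mm in the tray's frame).
- empty0: Bare bobbin (no copper, same 64 mm flanges, 75 mm tall) standing in another compartment of the tray. Origin at the centre of its underside.
- empty1: Another bare bobbin in the tray, the same.
- empty2: Another bare bobbin in the tray, the same.
- spray_can: Spray can standing on the bench, 62 mm in diameter, 190 mm tall. Origin at the centre of its underside.
- flux_jar: Small glass jar standing on the bench, 48 mm in diameter, 50 mm tall. Origin at the centre of its underside.
Things that resemble listed ones, but are neither listed nor needed, are in the scene too. What is shaped like the spent_bobbin but green or turquoise is not meant.

How it is judged:
By the outcome, as a careful person would: the job done as asked, in the order asked, and still so for the second after the job is handed in, with the robot touching nothing.
It also fails if it takes over 53 s, if anything falls off the work surface, if the arm or the gripper's body presses on something with over 40 N, if the wrist force passes 120 N, or if a joint passes its speed limit or range.

## Working session

There is one attempt and no reset: what is moved stays moved. The work goes in short steps, Python scripts to look and compute and a tool call to move; the robot and the scene stay as the last step left them, time stands still between calls to the robot, and variables do not carry over. Pictures are saved under pics/ and viewed, at most 10 in all, crops included, and the job is handed in when it is done.

Besides the shell and the picture viewer there is one more tool, called after "Call:" by a JSON object that holds its "op" and its "data", one argument or row to a line. play_rows: Moves the arm, as the interface text tells. Its arguments: {"type":"object","properties":{"commands":{"type":"array"},"squeeze":{"type":"number"}},"required":["commands"]}

```bash
mkdir -p pics; python3 - <<'E'
from cell import *
import cv2,numpy as np
for c in ["scene","top"]:
    s=snapshot(c); cv2.imwrite(f"pics/{c}0.png",s["img"][:,:,::-1])
    print(c,s["camera_matrix"].tolist(),s["k1"],s["R"].round(3).tolist(),s["t"].round(3).tolist())
    for n in ["stand","left_pivot","right_pivot","left_eye","right_eye","left_spindle","right_spindle","left_arm","spent_bobbin","full_bobbin","tray","free_bay","empty0","spray_can","flux_jar"]:
        try: print(n,[(np.round(d["at"],3).tolist(),round(d["p"],2)) for d in spot_in(c,n)][:5])
        except Exception as e: print(n,e)
st=get_state();print(st["clock"],st["tool_pos"],st["eef_rot"])
E
```

```text
scene [[416.33752888315865, 0.0, 284.49872649369297], [0.0, 416.33752888315865, 213.9413335867328], [0.0, 0.0, 1.0]] -0.09204140610569872 [[-0.538, 0.843, -0.01], [0.681, 0.427, -0.595], [-0.497, -0.327, -0.804]] [0.218, -0.27, 1.276]
stand [([0.528, 0.191, 0.017], 0.63), ([0.439, 0.012, 0.137], 0.21)]
left_pivot [([0.533, 0.191, 0.024], 0.88)]
right_pivot [([0.534, 0.191, 0.021], 0.69), ([0.53, 0.253, 0.171], 0.39)]
left_eye [([0.528, 0.246, 0.169], 0.97), ([0.529, 0.19, 0.019], 0.54)]
right_eye [([0.566, 0.138, 0.17], 0.59), ([0.53, 0.251, 0.17], 0.44)]
left_spindle [([0.533, 0.189, 0.018], 0.59)]
right_spindle []
left_arm [([0.529, 0.252, 0.174], 0.71), ([0.527, 0.193, 0.02], 0.23)]
spent_bobbin [([0.483, 0.133, 0.112], 0.96), ([0.384, 0.397, 0.076], 0.95), ([0.692, 0.116, 0.078], 0.82), ([0.534, -0.177, 0.006], 0.73), ([0.316, 0.17, 0.067], 0.65)]
full_bobbin [([0.46, 0.227, 0.113], 0.62)]
tray [([0.53, -0.175, 0.008], 0.93), ([0.527, 0.191, 0.018], 0.74)]
free_bay [([0.534, -0.177, 0.005], 0.77)]
empty0 [([0.446, -0.225, 0.062], 0.67), ([0.488, -0.122, 0.072], 0.62), ([0.541, -0
[... 832 characters left out ...]
0.516, -0.184, 0.006], 0.4), ([0.506, 0.18, 0.018], 0.31)]
spent_bobbin [([0.368, 0.389, 0.069], 0.81), ([0.48, 0.116, 0.11], 0.71), ([0.302, 0.166, 0.073], 0.57), ([0.682, 0.11, 0.077], 0.56)]
full_bobbin []
tray [([0.515, -0.185, 0.007], 0.83)]
free_bay [([0.516, -0.185, 0.001], 0.6)]
empty0 [([0.44, -0.224, 0.078], 0.73), ([0.48, -0.123, 0.078], 0.65), ([0.529, -0.244, 0.079], 0.63)]
spray_can [([0.423, -0.006, 0.189], 0.56), ([0.503, 0.18, 0.016], 0.32)]
flux_jar [([0.681, -0.004, 0.051], 0.55)]
1.6 [ 0.2609871  -0.56784568  0.22263759] [[ 9.08655249e-01  4.17547166e-01 -4.93856262e-05]
 [ 4.17547169e-01 -9.08655243e-01  1.04485704e-04]
 [-1.24679849e-06 -1.15562312e-04 -9.99999993e-01]]
```

View pics/scene0.png

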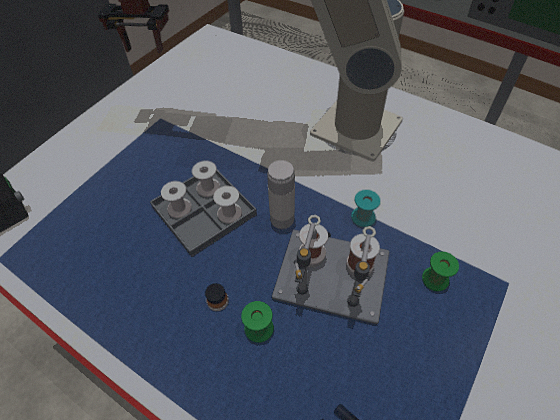

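View pics/top0.png

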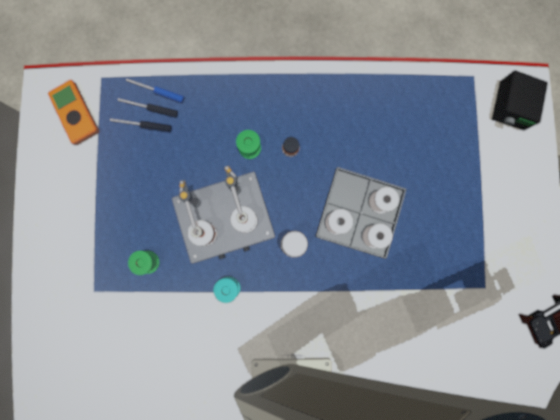

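```bash
python3 - <<'E'
import cv2,numpy as np
a=cv2.imread("pics/scene0.png")[200:330,260:400]; b=cv2.imread("pics/top0.png")[155:275,160:290]
a=cv2.resize(a,(560,520),interpolation=cv2.INTER_CUBIC)
b=cv2.resize(b,(780,720)[:2],interpolation=cv2.INTER_CUBIC)
cv2.imwrite("pics/sc.png",cv2.convertScaleAbs(a,alpha=1.6));cv2.imwrite("pics/tc.png",cv2.resize(b,(650,600)))
E
```

```text
(no output)
```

View pics/sc.png

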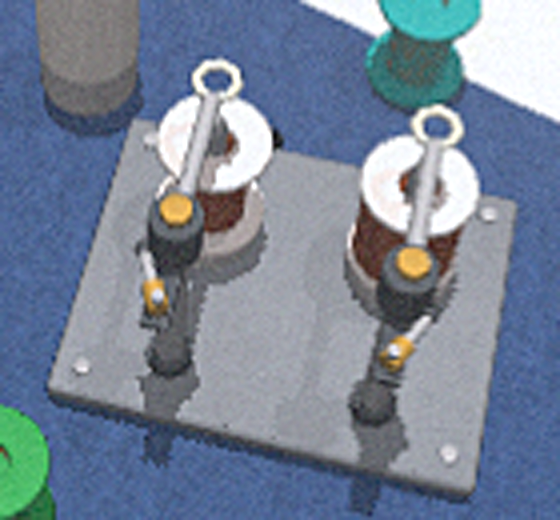

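View pics/tc.png

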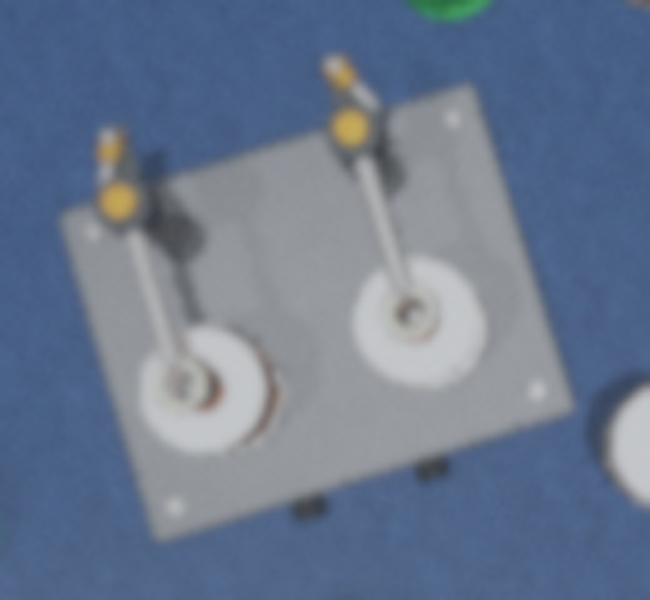

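```bash
cat > h.py <<'E'
from cell import *
import cv2,numpy as np
from scipy.optimize import least_squares
def proj(c,X):
    p=np.asarray(X,float)@np.array(c["R"]).T+c["t"]; s=p[:,:2]/p[:,2:]
    s=s*(1+c["k1"]*(s**2).sum(1,keepdims=True)); K=c["camera_matrix"]
    return s*[K[0][0],K[1][1]]+[K[0][2],K[1][2]]
def W(p,L):
    L=np.asarray(L,float);c,s=np.cos(p[2]),np.sin(p[2])
    return np.c_[p[0]+c*L[:,0]-s*L[:,1],p[1]+s*L[:,0]+c*L[:,1],L[:,2]]
def fit(obs,p0):  # obs: list of (cam, Lpts, pix)
    f=lambda p:np.concatenate([(proj(c,W(p,L))-px).ravel() for c,L,px in obs])
    r=least_squares(f,p0,loss="soft_l1"); return r.x,f(r.x).reshape(-1,2)
E
python3 - <<'E'
from h import *
import pickle
T=snapshot("top");S=snapshot("scene");pickle.dump((T,S),open("cams.pkl","wb"))
L=[(.095,.12,.02),(.095,-.12,.02),(-.095,-.12,.02),(-.095,.12,.02),(.06,.0575,.182),(.06,-.0575,.182),(-.03,-.0575,.111),(-.03,.0575,.111),(-.03,-.0575,.168),(-.03,.0575,.168)]
t=np.array([(62,215),(470,88),(572,408),(158,540),(118,202),(351,128),(420,321),(204,388),(412,311),(185,385)])/5+[160,155]
s=np.array([(468,488),(50,390),(140,122),(517,204),(414,262),(177,208),(216,141),(420,185),(217,79),(436,126)])/4+[260,200]
for o in ([(T,L,t)],[(S,L,s)],[(T,L,t),(S,L,s)]):
    p,r=fit(o,[.5,.18,.28]);print(p.round(4),"\n",r.round(1).tolist())
print(W(p,[(-.03,-.0575,.132),(.06,-.0575,.165),(-.03,.0575,.1),(-.03,-.0575,.165)]).round(4))
m=[]
for n,I in(("top",T),("scene",S)):
    d=cut_out(n,"tray")[0]["pixels"].astype(np.uint8);cs=max(cv2.findContours(d,0,2)[0],key=cv2.contourArea)
    print(n,cv2.boxPoints(cv2.minAreaRect(cs)).round(1).tolist())
a=S["img"][150:260,140:265,::-1];b=T["img"][160:265,310:415,::-1]
cv2.imwrite("pics/tray.png",np.hstack([cv2.convertScaleAbs(cv2.resize(a[:105],None,fx=3.4,fy=4),alpha=1.5),cv2.resize(b,None,fx=3.4,fy=4)])[:600,:800])
E
```

```text
[0.4936 0.1823 0.3039] 
 [[-1.1, -0.2], [0.6, -1.6], [1.5, 0.4], [-0.2, 1.2], [0.4, -0.0], [0.2, -0.2], [0.1, -0.3], [-0.4, 0.4], [-0.1, -0.0], [-0.9, 0.0]]
[0.4945 0.1882 0.3001] 
 [[1.8, 1.4], [-1.6, -0.4], [-2.3, -1.8], [0.6, -1.0], [0.1, 0.2], [-0.1, 0.3], [-0.9, -0.3], [0.4, 0.2], [0.1, -0.0], [0.5, 0.0]]
[0.494  0.1861 0.2998] 
 [[-2.3, -0.6], [-0.5, -1.6], [0.0, 0.5], [-1.7, 0.9], [-1.1, -0.3], [-1.2, -0.2], [-1.4, -0.3], [-2.0, 0.1], [-1.7, -0.1], [-2.5, -0.2], [1.0, 0.7], [-2.3, -1.1], [-2.9, -2.3], [-0.1, -1.5], [-0.9, -0.5], [-0.9, -0.4], [-1.6, -0.9], [-0.4, -0.4], [-0.7, -0.6], [-0.3, -0.6]]
[[0.4823 0.1223 0.132 ]
 [0.5683 0.1489 0.165 ]
 [0.4483 0.2321 0.1   ]
 [0.4823 0.1223 0.165 ]]
top [[314.20001220703125, 235.60000610351562], [336.70001220703125, 166.60000610351562], [407.6000061035156, 189.6999969482422], [385.1000061035156, 258.70001220703125]]
scene [[148.10000610351562, 202.5], [220.89999389648438, 155.10000610351562], [258.29998779296875, 212.60000610351562], [185.39999389648438, 259.8999938964844]]
```

View pics/tray.png

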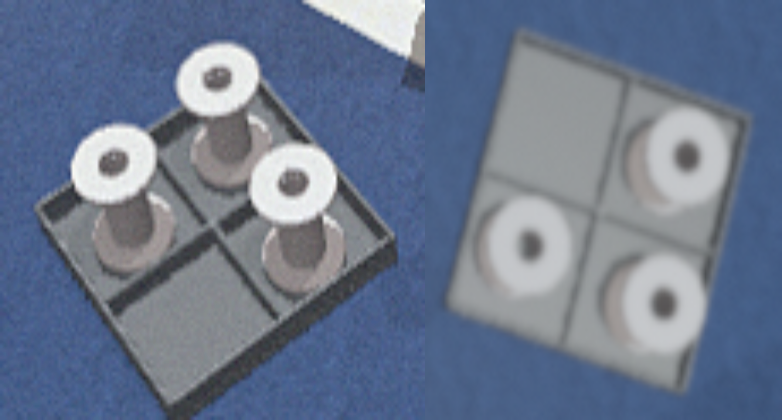

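The thin-layer bobbin is on the right spindle (scene crop 216,141; top crop 420,321). The full one is on the left, and the tray's empty bay is at the upper left in the top view. I'm moving above the stand for a wrist look.

Call:
{"op": "play_rows", "data": {
  "commands": [0, 0.009, 0.029, 0.009, 0, 0, -0.3, 0, 0.009, 0.029, 0.009, 0, 0, -0.3, 0, 0.009, 0.029, 0.009, 0, 0, -0.3, 0, 0.009, 0.029, 0.009, 0, 0, -0.3, 0, 0.009, 0.029, 0.009, 0, 0, -0.3, 0, 0.009, 0.029, 0.009, 0, 0, -0.3, 0, 0.009, 0.029, 0.009, 0, 0, -0.3, 0, 0.009, 0.029, 0.009, 0, 0, -0.3, 0, 0.009, 0.029, 0.009, 0, 0, -0.3, 0, 0.009, 0.029, 0.009, 0, 0, -0.3, 0, 0.009, 0.029, 0.009, 0, 0, -0.3, 0, 0.009, 0.029, 0.009, 0, 0, -0.3]
}}

```text
clock: 2.8
tool_pos: [0.3691, -0.2185, 0.3313]
eef_rot: [[0.933, 0.359, 0.001], [0.359, -0.933, -0.0], [0.0, 0.0, -1.0]]
wrist_force: [0.5, 0.1, -0.3]
gripper_width: 0.0115
gripper_force: 0.0
```

Call:
{"op": "play_rows", "data": {
  "commands": [0, 0.009, 0.029, 0.001, 0, 0, -0.3, 0, 0.009, 0.029, 0.001, 0, 0, -0.3, 0, 0.009, 0.029, 0.001, 0, 0, -0.3, 0, 0.009, 0.029, 0.001, 0, 0, -0.3, 0, 0.009, 0.029, 0.001, 0, 0, -0.3, 0, 0.009, 0.029, 0.001, 0, 0, -0.3, 0, 0.009, 0.029, 0.001, 0, 0, -0.3, 0, 0.009, 0.029, 0.001, 0, 0, -0.3, 0, 0.009, 0.029, 0.001, 0, 0, -0.3, 0, 0.009, 0.029, 0.001, 0, 0, -0.3, 0, 0.009, 0.029, 0.001, 0, 0, -0.3, 0, 0.009, 0.029, 0.001, 0, 0, -0.3, 0, 0, 0, 0, 0, 0, 0, 0, 0, 0, 0, 0, 0, 0]
}}

```text
clock: 3.97
tool_pos: [0.477, 0.1292, 0.3425]
eef_rot: [[0.953, 0.303, -0.0], [0.303, -0.953, -0.0], [-0.0, 0.0, -1.0]]
wrist_force: [0.9, -0.8, -0.4]
gripper_width: 0.0005
gripper_force: 0.0
```

```bash
python3 - <<'E'
from h import *
import pickle
w=snapshot("wrist");pickle.dump(w,open("w1.pkl","wb"));cv2.imwrite("pics/w1.png",w["img"][:,:,::-1])
st=get_state();print(st["clock"],st["tool_pos"].round(4),np.arctan2(st["eef_rot"][1,0],st["eef_rot"][0,0]),st["gripper_width"])
p=[.494,.186,.30]
print(proj(w,W(p,[(-.03,-.0575,.168),(.06,-.0575,.182),(-.03,.0575,.168),(.06,.0575,.182),(-.03,-.0575,.111)])).round(0).tolist())
T,S=pickle.load(open("cams.pkl","rb"))
L=[(.1,.1,.026),(.1,-.1,.026),(-.1,-.1,.026),(-.1,.1,.026),(0,0,.025)]
t=[(337,168),(405,189.3),(386.5,257.5),(316.5,235.8),(361.5,213)]
L2=[(-.1,.1,.026),(.1,.1,.026),(-.1,.1,.026),(.1,-.1,.026),(0,0,.025)]
# scene: right(256,209)= -x+y ; bottom(190,252)=+x+y ; left(151,202)=+x-y
s=[(256.2,209.3),(190,252),(151.2,202),(202.6,207.8)];L2=[(-.1,.1,.026),(.1,.1,.026),(.1,-.1,.026),(0,0,.025)]
for o in ([(T,L,t)],[(S,L2,s)],[(T,L,t),(S,L2,s)]):
    q,r=fit(o,[.52,-.18,-.27]);print(q.round(4),r.round(1).tolist(),W(q,[(.049,.049,.004)]).round(4))
E
```

```text
4.0167 [0.4767 0.1283 0.3425] 0.3066511732158154 0.00027308682710526294
[[291.0, 187.0], [293.0, 87.0], [171.0, 187.0], [159.0, 87.0], [290.0, 178.0]]
[ 0.5028 -0.1937 -0.3075] [[-0.2, -1.0], [1.2, -0.7], [-0.0, 1.2], [-0.6, 1.2], [0.0, -0.4]] [[ 0.5643 -0.1618  0.004 ]]
[ 0.5046 -0.186  -0.3158] [[0.9, 0.3], [-0.0, 0.7], [-1.3, -0.2], [0.1, -1.9]] [[ 0.5664 -0.1547  0.004 ]]
[ 0.5033 -0.1906 -0.3061] [[-1.4, -1.1], [0.0, -0.9], [-1.1, 1.0], [-1.8, 1.1], [-1.1, -0.6], [-0.2, -1.2], [-0.5, -0.5], [-2.4, -0.8], [-0.9, -3.0]] [[ 0.5648 -0.1586  0.004 ]]
```

View pics/w1.png

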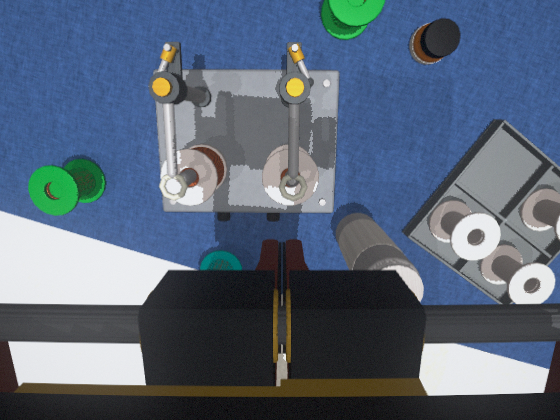

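The wrist view agrees with the fit to about 1–2 px: right eyelet at (292,187), right nut at (294,87). I'll lower the closed fingers between the arms and push.

Call:
{"op": "play_rows", "data": {
  "commands": [0, 0.0087, 0.0092, 0, 0, 0, 0, 0, 0.0087, 0.0092, 0, 0, 0, 0, 0, 0.0087, 0.0092, 0, 0, 0, 0, 0, 0.0087, 0.0092, 0, 0, 0, 0, 0, 0, 0, -0.0278, 0, 0, 0, 0, 0, 0, -0.0278, 0, 0, 0, 0, 0, 0, -0.0278, 0, 0, 0, 0, 0, 0, -0.0278, 0, 0, 0, 0, 0, 0, -0.0278, 0, 0, 0, 0, 0, 0, -0.0278, 0, 0, 0, 0, 0, 0, -0.0278, 0, 0, 0, 0, 0, 0, 0, 0, 0, 0]
}}

```text
clock: 5.02
tool_pos: [0.5092, 0.1643, 0.1431]
eef_rot: [[0.954, 0.3, -0.008], [0.3, -0.954, -0.002], [-0.009, -0.0, -1.0]]
wrist_force: [-0.9, 0.0, -0.3]
gripper_width: 0.0003
gripper_force: 0.0
```

Call:
{"op": "play_rows", "data": {
  "commands": [0, -0.0009, -0.0059, 0, 0, 0, 0, 0, -0.0009, -0.0059, 0, 0, 0, 0, 0, -0.0009, -0.0059, 0, 0, 0, 0, 0, 0.0009, -0.0059, 0, 0, 0, 0, 0, 0.0009, -0.0059, 0, 0, 0, 0, 0, 0.0009, -0.0059, 0, 0, 0, 0, 0, 0.0026, -0.0054, 0, 0, 0, 0, 0, 0.0026, -0.0054, 0, 0, 0, 0, 0, 0.0026, -0.0054, 0, 0, 0, 0, 0, 0.0041, -0.0044, 0, 0, 0, 0, 0, 0.0041, -0.0044, 0, 0, 0, 0, 0, 0.0041, -0.0044, 0, 0, 0, 0, 0, 0.0052, -0.003, 0, 0, 0, 0, 0, 0.0052, -0.003, 0, 0, 0, 0, 0, 0.0052, -0.003, 0, 0, 0, 0, 0, 0.0058, -0.0013, 0, 0, 0, 0, 0, 0.0058, -0.0013, 0, 0, 0, 0, 0, 0.0058, -0.0013, 0, 0, 0, 0, 0, 0, 0, 0, 0, 0, 0, 0, 0, 0, 0, 0, 0, 0]
}}

```text
clock: 6.68
tool_pos: [0.5652, 0.0872, 0.148]
eef_rot: [[0.954, 0.3, 0.0], [0.3, -0.954, -0.0], [0.0, 0.0, -1.0]]
wrist_force: [-0.8, 0.3, 0.5]
gripper_width: 0.0002
gripper_force: 0.0
```

```bash
python3 - <<'E'
from h import *
w=snapshot("wrist");t=snapshot("top");s=snapshot("scene")
a=cv2.resize(s["img"][200:330,260:400,::-1],(420,390));b=cv2.resize(t["img"][140:275,150:300,::-1],(380,342))
c=np.zeros((390,800,3),np.uint8);c[:,:420]=cv2.convertScaleAbs(a,alpha=1.4);c[:342,420:]=b
cv2.imwrite("pics/p2.png",c)
print(get_state()["wrist_force"],get_state()["tool_pos"])
E
```

```text
[0.17278146 0.32265901 0.24200186] [0.56455724 0.08732409 0.14798734]
```

View pics/p2.png

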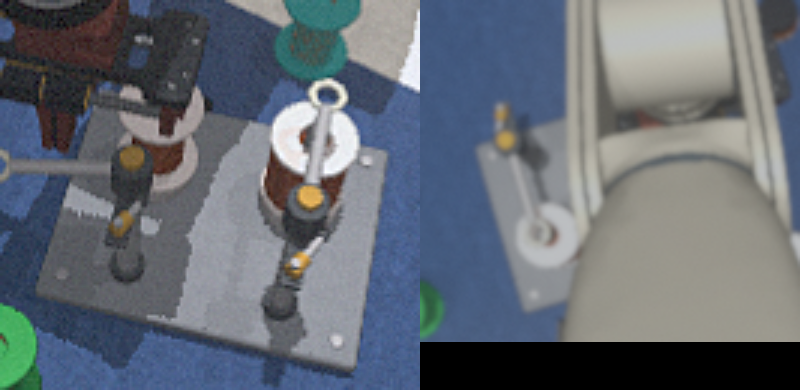

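The right arm is parked: its eyelet points left at about (5,165), with no contact force. The left arm hasn't moved. Next I'll raise, open the gripper and go over the right spindle.

Call:
{"op": "play_rows", "data": {
  "commands": [0, 0, 0, 0.0255, 0, 0, 0, 0, 0, 0, 0.0255, 0, 0, 0, 0, 0, 0, 0.0255, 0, 0, 0, 0, 0, 0, 0.0255, 0, 0, 0, 0.085, -0.0205, 0.0084, 0, 0, 0, 0, 0.085, -0.0205, 0.0084, 0, 0, 0, 0, 0.085, -0.0205, 0.0084, 0, 0, 0, 0, 0.085, -0.0205, 0.0084, 0, 0, 0, 0, 0.085, 0, 0, 0, 0, 0, 0, 0.085, 0, 0, 0, 0, 0, 0, 0.085, 0, 0, 0, 0, 0, 0, 0.085, 0, 0, 0, 0, 0, 0]
}}

```text
clock: 7.83
tool_pos: [0.4838, 0.1207, 0.2503]
eef_rot: [[0.954, 0.3, 0.001], [0.3, -0.954, 0.0], [0.001, 0.0, -1.0]]
wrist_force: [0.1, -0.3, -0.7]
gripper_width: 0.0505
gripper_force: 0.0
```

```bash
python3 - <<'E'
from h import *
w=snapshot("wrist");st=get_state();print(st["clock"],st["tool_pos"].round(4),st["gripper_width"],st["wrist_force"])
p=[.4945,.1845,.30];im=w["img"][:,:,::-1].copy()
print(proj(w,W(p,[(-.03,-.0575,.132),(-.03,-.0575,.111)])))
for z,r in((.111,.032),(.132,.004),(.0205,.0)):
  a=np.linspace(0,6.28,60);L=np.c_[-.03+r*np.cos(a),-.0575+r*np.sin(a),0*a+z]
  cv2.polylines(im,[proj(w,W(p,L)).round().astype(int)],1,(0,0,255),1)
cv2.polylines(im,[proj(w,W(p,[(.095,.12,.02),(.095,-.12,.02),(-.095,-.12,.02),(-.095,.12,.02)])).round().astype(int)],1,(0,255,0),1)
cv2.imwrite("pics/w3.png",im)
E
```

```text
7.8833 [0.4837 0.1206 0.2501] 0.05475188472268179 [-0.1229784  -0.00879498 -0.00922921]
[[282.20628884 205.64467164]
 [282.160044   199.84619605]]
```

View pics/w3.png

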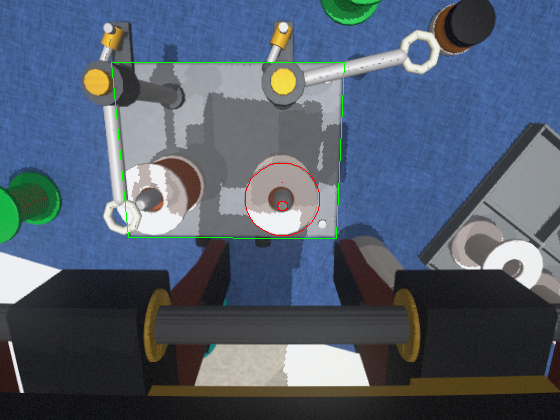

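The overlay matches the plate and the bobbin flange, with the bobbin centred at (282,200). Descending to grasp the top flange.

Call:
{"op": "play_rows", "data": {
  "commands": [0.087, -0.0008, 0, 0, 0, 0, 0, 0.087, 0, 0, 0, 0, 0, 0, 0.087, 0, 0, 0, 0, 0, 0, 0.087, 0, 0, 0, 0, 0, 0, 0.087, 0, 0, 0, 0, 0, 0, 0.087, 0, 0, -0.0195, 0, 0, 0, 0.087, 0, 0, -0.0195, 0, 0, 0, 0.087, 0, 0, -0.0195, 0, 0, 0, 0.087, 0, 0, -0.0195, 0, 0, 0, 0.087, 0, 0, -0.0195, 0, 0, 0, 0.087, 0, 0, -0.0195, 0, 0, 0, 0.087, 0, 0, -0.0195, 0, 0, 0, 0.087, 0, 0, -0.0195, 0, 0, 0, 0.087, 0, 0, 0, 0, 0, 0, 0.087, 0, 0, 0, 0, 0, 0]
}}

```text
clock: 9.13
tool_pos: [0.4816, 0.1207, 0.0935]
eef_rot: [[0.954, 0.3, -0.002], [0.3, -0.954, -0.0], [-0.002, -0.0, -1.0]]
wrist_force: [0.6, 0.6, 0.0]
gripper_width: 0.0869
gripper_force: 0.0
```

Call:
{"op": "play_rows", "data": {
  "commands": [0.055, 0, 0, 0, 0, 0, 0, 0.055, 0, 0, 0, 0, 0, 0, 0.055, 0, 0, 0, 0, 0, 0, 0.055, 0, 0, 0, 0, 0, 0, 0.055, 0, 0, 0, 0, 0, 0, 0.055, 0, 0, 0, 0, 0, 0, 0.055, 0, 0, 0, 0, 0, 0, 0.055, 0, 0, 0, 0, 0, 0, 0.055, 0, 0, 0, 0, 0, 0, 0.055, 0, 0, 0, 0, 0, 0],
  "squeeze": 20
}}

```text
clock: 9.97
tool_pos: [0.4828, 0.121, 0.095]
eef_rot: [[0.954, 0.3, 0.002], [0.3, -0.954, 0.0], [0.002, 0.0, -1.0]]
wrist_force: [-1.5, 0.5, 7.1]
gripper_width: 0.0635
gripper_force: 20.0
```

Call:
{"op": "play_rows", "data": {
  "commands": [0.055, 0, 0, 0.005, 0, 0, 0, 0.055, 0, 0, 0.008, 0, 0, 0, 0.055, 0, 0, 0.01, 0, 0, 0, 0.055, 0, 0, 0.01, 0, 0, 0, 0.055, 0, 0, 0.01, 0, 0, 0, 0.055, 0, 0, 0.01, 0, 0, 0, 0.055, 0, 0, 0.01, 0, 0, 0, 0.055, 0, 0, 0.01, 0, 0, 0, 0.055, 0, 0, 0.01, 0, 0, 0, 0.055, 0, 0, 0.01, 0, 0, 0, 0.055, 0, 0, 0.01, 0, 0, 0, 0.055, 0, 0, 0.01, 0, 0, 0, 0.055, 0, 0, 0.01, 0, 0, 0, 0.055, 0, 0, 0, 0, 0, 0, 0.055, 0, 0, 0, 0, 0, 0]
}}

```text
clock: 11.22
tool_pos: [0.4824, 0.1209, 0.2176]
eef_rot: [[0.954, 0.3, 0.001], [0.3, -0.954, 0.0], [0.001, 0.0, -1.0]]
wrist_force: [-1.0, 0.3, -1.5]
gripper_width: 0.0635
gripper_force: 20.0
```

```bash
python3 - <<'E'
from h import *
w=snapshot("wrist");s=snapshot("scene");st=get_state();print(st["clock"],st["tool_pos"].round(4),st["gripper_width"],st["wrist_force"],st["torque"])
im=s["img"][:,:,::-1].copy();im=cv2.resize(im[90:330,100:400],None,fx=1.6,fy=1.6)
c=np.zeros((420,800,3),np.uint8);c[:384,:480]=cv2.convertScaleAbs(im,alpha=1.4);
c[:315,480:]=cv2.resize(w["img"][:,:,::-1],(420,315))[:,100:]
cv2.imwrite("pics/p4.png",c)
E
```

```text
11.3167 [0.4818 0.1207 0.2167] 0.06337624965800172 [-0.14100078 -0.29033861 -1.22003901] [0.03788642 0.00707218 0.02461386]
```

View pics/p4.png

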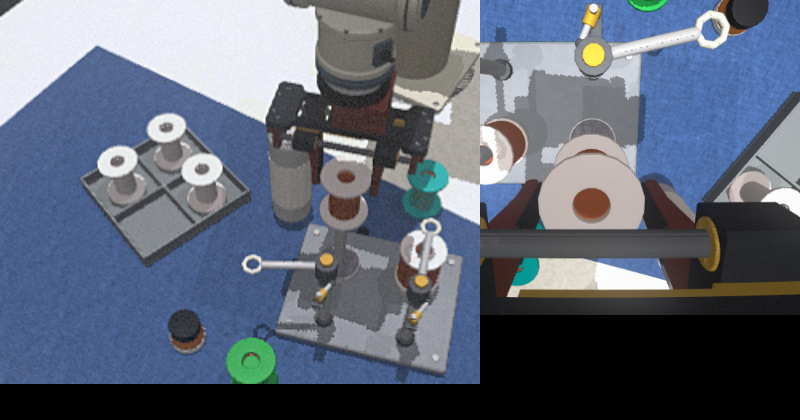

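Call:
{"op": "play_rows", "data": {
  "commands": [0.055, 0.0035, -0.0113, 0, 0, 0, 0, 0.055, 0.0069, -0.0233, 0, 0, 0, 0, 0.055, 0.0069, -0.0233, 0, 0, 0, 0, 0.055, 0.0069, -0.0233, 0, 0, 0, 0, 0.055, 0.0069, -0.0233, 0, 0, 0, 0, 0.055, 0.0069, -0.0233, 0, 0, 0, 0, 0.055, 0.0069, -0.0233, 0, 0, 0, 0, 0.055, 0.0069, -0.0233, 0, 0, 0, 0, 0.055, 0.0069, -0.0233, 0, 0, 0, 0, 0.055, 0.0069, -0.0233, 0, 0, 0, 0, 0.055, 0.0069, -0.0233, 0, 0, 0, 0, 0.055, 0.0069, -0.0233, 0, 0, 0, 0, 0.055, 0.0035, -0.0117, 0, 0, 0, 0, 0.055, 0, 0, 0, 0, 0, 0, 0.055, 0, 0, 0, 0, 0, 0]
}}

```text
clock: 12.57
tool_pos: [0.5644, -0.1587, 0.2164]
eef_rot: [[0.954, 0.299, -0.001], [0.299, -0.954, 0.001], [-0.001, -0.001, -1.0]]
wrist_force: [-0.1, -0.1, -1.5]
gripper_width: 0.0636
gripper_force: 20.0
```

```bash
python3 - <<'E'
from h import *
w=snapshot("wrist");st=get_state();print(st["clock"],st["tool_pos"].round(4),st["gripper_width"],st["wrist_force"])
q=[.5035,-.190,-.307];im=w["img"][:,:,::-1].copy()
for z,h in((.026,.1),):
  cv2.polylines(im,[proj(w,W(q,[(h,h,z),(h,-h,z),(-h,-h,z),(-h,h,z)])).round().astype(int)],1,(0,255,0),1)
a=np.linspace(0,6.28,60)
cv2.polylines(im,[proj(w,W(q,np.c_[.049+.032*np.cos(a),.049+.032*np.sin(a),0*a+.004])).round().astype(int)],1,(0,0,255),1)
for A,B in(((0,-.1,.023),(0,.1,.023)),((-.1,0,.023),(.1,0,.023))):
  u=proj(w,W(q,[A,B])).round().astype(int);cv2.line(im,tuple(map(int,u[0])),tuple(map(int,u[1])),(0,255,255),1)
cv2.imwrite("pics/w5.png",im)
d=cut_out("wrist","tray");print([x["p"] for x in d]);
print([(x["at"],x["p"]) for x in spot_in("wrist","empty0")],[ (x["at"],x["p"]) for x in spot_in("wrist","free_bay")], W(q,[(.049,.049,.004),(-.049,.049,.079),(.049,-.049,.079),(-.049,-.049,.079)]).round(3).tolist())
E
```

```text
12.6167 [ 0.5643 -0.158   0.2165] 0.06352638006494539 [ 0.46663968 -0.04535715  0.06571198]
[0.59]
[([0.426, -0.235, 0.0775], 0.72), ([0.549, -0.2488, 0.079], 0.71), ([0.4858, -0.1103, 0.0094], 0.59)] [([0.5771, -0.1733, 0.0059], 0.59)] [[0.565, -0.158, 0.004], [0.472, -0.128, 0.079], [0.535, -0.252, 0.079], [0.442, -0.222, 0.079]]
```

View pics/w5.png

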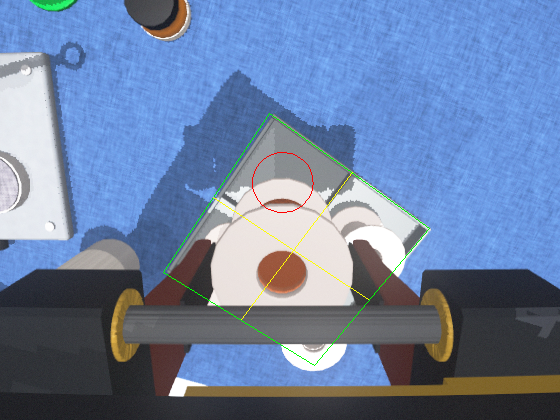

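The tray overlay matches and the held bobbin is centred over the empty bay (red circle at 283,183). Lowering.

Call:
{"op": "play_rows", "data": {
  "commands": [0.055, 0.001, 0.002, -0.008, 0, 0, 0, 0.055, 0.001, 0.002, -0.0145, 0, 0, 0, 0.055, 0, 0, -0.0145, 0, 0, 0, 0.055, 0, 0, -0.0145, 0, 0, 0, 0.055, 0, 0, -0.0145, 0, 0, 0, 0.055, 0, 0, -0.0145, 0, 0, 0, 0.055, 0, 0, -0.0145, 0, 0, 0, 0.055, 0, 0, -0.0145, 0, 0, 0, 0.055, 0, 0, -0.0145, 0, 0, 0, 0.055, 0, 0, -0.0145, 0, 0, 0, 0.055, 0, 0, -0.0065, 0, 0, 0, 0.055, 0, 0, -0.002, 0, 0, 0, 0.055, 0, 0, -0.002, 0, 0, 0, 0.055, 0, 0, -0.002, 0, 0, 0, 0.055, 0, 0, 0, 0, 0, 0, 0.055, 0, 0, 0, 0, 0, 0]
}}

```text
clock: 14.1
tool_pos: [0.5674, -0.1545, 0.0666]
eef_rot: [[0.954, 0.3, 0.001], [0.3, -0.954, -0.0], [0.001, 0.001, -1.0]]
wrist_force: [0.2, -0.3, -2.0]
gripper_width: 0.0635
gripper_force: 20.0
```

Call:
{"op": "play_rows", "data": {
  "commands": [0.055, 0, 0, -0.001, 0, 0, 0, 0.055, 0, 0, -0.001, 0, 0, 0, 0.055, 0, 0, -0.001, 0, 0, 0, 0.055, 0, 0, 0, 0, 0, 0, 0.055, 0, 0, 0, 0, 0, 0]
}}

```text
clock: 14.52
tool_pos: [0.567, -0.1545, 0.0631]
eef_rot: [[0.954, 0.3, 0.0], [0.3, -0.954, -0.0], [0.0, 0.0, -1.0]]
wrist_force: [0.0, -0.3, -0.4]
gripper_width: 0.0636
gripper_force: 20.0
```

Call:
{"op": "play_rows", "data": {
  "commands": [0.055, 0, 0, -0.0005, 0, 0, 0, 0.055, 0, 0, 0, 0, 0, 0, 0.055, 0, 0, 0, 0, 0, 0]
}}

```text
clock: 14.77
tool_pos: [0.5671, -0.1545, 0.063]
eef_rot: [[0.954, 0.3, 0.0], [0.3, -0.954, -0.0], [0.0, 0.0, -1.0]]
wrist_force: [-1.4, 0.4, 3.5]
gripper_width: 0.0635
gripper_force: 20.0
```

The bobbin is on the floor: wrist force is now +3.5 N. Opening a little and rising.

Call:
{"op": "play_rows", "data": {
  "commands": [0.066, 0, 0, 0, 0, 0, 0, 0.069, 0, 0, 0, 0, 0, 0, 0.073, 0, 0, 0, 0, 0, 0, 0.073, 0, 0, 0, 0, 0, 0, 0.073, 0, 0, 0, 0, 0, 0, 0.073, 0, 0, 0, 0, 0, 0, 0.073, 0, 0, 0.008, 0, 0, 0, 0.073, 0, 0, 0.012, 0, 0, 0, 0.073, 0, 0, 0.02, 0, 0, 0, 0.073, 0, 0, 0.03, 0, 0, 0, 0.073, 0, 0, 0.03, 0, 0, 0, 0.073, 0, 0, 0.03, 0, 0, 0, 0.073, 0, 0, 0.03, 0, 0, 0, 0.073, 0, -0.02, 0.03, 0, 0, 0, 0.073, 0, -0.02, 0.03, 0, 0, 0, 0.073, -0.01, -0.03, 0.02, 0, 0, 0, 0.073, -0.01, -0.03, 0, 0, 0, 0, 0.073, -0.01, -0.03, 0, 0, 0, 0, 0.073, 0, 0, 0, 0, 0, 0, 0.073, 0, 0, 0, 0, 0, 0]
}}

```text
clock: 16.43
tool_pos: [0.5364, -0.2857, 0.3038]
eef_rot: [[0.955, 0.298, 0.001], [0.298, -0.955, -0.0], [0.001, 0.001, -1.0]]
wrist_force: [0.3, -0.2, -0.4]
gripper_width: 0.0734
gripper_force: 0.0
```

```bash
python3 - <<'E'
from h import *
for c in("scene","top"):
    s=snapshot(c)
    for n in("spent_bobbin","empty0","right_eye","left_eye","spray_can","flux_jar"):
        print(c,n,[(np.round(d["at"],3).tolist(),round(d["p"],2)) for d in spot_in(c,n)][:6])
st=get_state();print(st["clock"],st["tool_pos"].round(3),st["wrist_force"].round(1))
s=snapshot("scene");
r=s["img"][150:260,140:265].astype(int);m=(r[...,0]-r[...,2]>25)&(r[...,0]>60);ys,xs=np.where(m);print("copper px in tray",m.sum(),xs.mean()+140 if m.any() else 0,ys.mean()+150 if m.any() else 0)
q=[.5035,-.190,-.307];print(proj(s,np.array([[.567,-.154,.006],[.567,-.154,.041],[.567,-.154,.079]])))
cv2.imwrite("pics/fin.png",s["img"][:,:,::-1])
E
```

```text
scene spent_bobbin [([0.694, 0.117, 0.078], 0.81), ([0.386, 0.396, 0.077], 0.79), ([0.314, 0.168, 0.065], 0.7), ([0.57, -0.146, 0.077], 0.63)]
scene empty0 [([0.488, -0.12, 0.074], 0.93), ([0.54, -0.242, 0.078], 0.77), ([0.449, -0.225, 0.066], 0.59)]
scene right_eye [([0.583, 0.129, 0.17], 0.71), ([0.543, -0.244, 0.076], 0.57)]
scene left_eye [([0.53, 0.253, 0.172], 0.82)]
scene spray_can [([0.436, 0.015, 0.138], 0.74)]
scene flux_jar [([0.691, 0.01, 0.047], 0.66), ([0.524, 0.179, 0.018], 0.43)]
top spent_bobbin [([0.369, 0.387, 0.076], 0.92), ([0.303, 0.168, 0.076], 0.74), ([0.684, 0.109, 0.077], 0.73), ([0.564, -0.152, 0.08], 0.56), ([0.584, 0.123, 0.17], 0.25)]
top empty0 [([0.44, -0.223, 0.077], 0.97), ([0.499, -0.191, 0.002], 0.6), ([0.482, -0.123, 0.078], 0.59)]
top right_eye []
top left_eye [([0.504, 0.245, 0.166], 0.57), ([0.422, -0.004, 0.189], 0.2)]
top spray_can [([0.42, -0.004, 0.19], 0.93)]
top flux_jar [([0.507, 0.246, 0.171], 0.68), ([0.68, -0.004, 0.048], 0.61), ([0.563, -0.153, 0.078], 0.58)]
17.1333 [ 0.537 -0.284  0.303] [-0.2 -0.1  0.6]
copper px in tray 43 195.0 218.48837209302326
[[198.16350087 232.5502336 ]
 [195.62505665 224.54173624]
 [192.71357838 215.32900335]]
```

```bash
python3 -c "
from cell import *
print(close_job())"
```

```text
the job is handed in; nothing more can be done
None
```

The right guide arm is parked and the spent bobbin stands upright in the tray's empty compartment. By the final camera readings nothing else moved, and I handed the job in at about 17 s; no verdict came back.

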